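# Find the canister lid that rocks and press it home

### The arm

A 7-joint arm with a two-finger parallel gripper is mounted at the origin on the work surface. World frame = base frame: x ahead of the robot, y to its left, z up, the work surface at z = 0. Lengths are in m, angles in rad, forces in N, time in s.
With the tool pointing down it reaches from about 0.35 to 0.9 m from the base axis. Payload 8.1 kg.
Tool frame: the origin (TCP) lies at the very end of the fingers, on their centre line; the grasp point (between the pads) lies 19 mm behind it; z points along the fingers, y is the direction in which the jaws open and shut (so a half turn about z gives the same grasp; the last joint's range is limited). The gripper opens to 92 mm and grips with 3 to 60 N. Pads are 19 mm wide; open, the fingers measure 130 mm over their backs; the gripper's body (75 mm by 190 mm) begins 47 mm behind the grasp point.
Start: joints at [-1.447, 0.434, 0.025, 1.573, -0.012, 1.134, -0.075], TCP at [0.141, 0.609, 0.227] pointing down, gripper open.
Joint ranges: [-2.62, 2.62], [-0.44, 2.09], [-1.27, 1.32], [0.08, 2.57], [-1.32, 4.46], [0.12, 2], [-2.74, 2.74]. Speed limits (rad/s): [2.22, 2.22, 3.01, 3.01, 3.14, 3.14, 3.14].

### API

Orientations are given as a rotation vector (axis times angle).
In Python, from cell import observe, get_image, sign_off gives the robot as it stands.
- The arm moves only by the tool arm_command, never from a script. Its argument "deltas" is a list of rows, each an object with "xyz": the shift along the tool's x, y, z in cm, a list of three; "turn": the turn about the tool's z in degrees; "jaw": the closure in counts, from 0 (fully open) to 255 (shut). A call has 1 to 5 rows; each row is the pose to reach, as a shift and turn from the pose measured when the call began, along the tool's axes at that moment; what a row does not reach only later rows make up. A row lasts 1/12 s, in which the tool goes at most 41.7 mm and 7.16 degrees, less where a joint would pass 70% of its speed; a pose out of reach is approached as far as the arm can. A call with a gripper value outside its range is refused whole. The fingers move at their own pace and stop on an object; "force" is the grip in N (left out, the last holds). Time passes only in rows, so rows that repeat a pose let the fingers close. It gives the time, the measured TCP pose, the force and the opening at its end, in the units of the state.
- observe(): the state, without advancing time (a new reading comes with each control period).
- get_image(name): name is "scene" or "top" or "wrist"; returns a dict with "frame" (480x640x3 uint8, red, green, blue), "depth" (480x640 float32, m along the optical axis (not along the pixel's ray), 0 where there is no reading), "camera_matrix" (3x3 intrinsics, pixels), "cam_to_world" (4x4, takes a point from camera to world coordinates). Camera axes: x right, y up, looking along -z (the intrinsics and any distortion apply to the point x, -y, -z); pixel columns grow to the right and rows downward; lengths in m; the calibration is good to about 2 mm. A picture is of the moment at which its call begins.
- sign_off(): hands the job in, once; it reports no verdict.
The state is a dict: "clock": time; "joints": joint angles; "dq": joint speeds; "joint_efforts": joint torques, N m; "position": TCP position; "ee_rot": TCP orientation; "force": force on the tool from outside, world axes, zero at the start; "ft_torque": the same for the moment, N m; "width": opening from 0.0 (shut) to 1.0 (fully open).
Only numpy, scipy, OpenCV 4.12 (cv2) and the standard library are available. Lean on these libraries where they do the work, as an engineer would, in place of code of your own. Each camera call takes 0.05 s, during which the arm holds its last target.

### The job

Four identical clear canisters of robot-kit parts stand on the teacher's desk, and one of their push-in lids is not seated: press near the edge of the lids with the fingertips until you find the one that rocks, then press that lid in the middle until it is fully home and level. Finish with the fingertips still pressing on that lid, and on nothing else, so that I can see which seal needs replacing (the program ends while holding it down). Only touch: do not lift, tip or shove the canisters, and leave everything else on the desk where it is.

Things in the scene. Friction and masses are not known exactly. Their poses are not given: they have to be found in the camera images.
- canister_a: Four identical square canisters of clear plastic, 68 mm square, 50 mm high to the rim, part-filled with kit parts (0.25 to 0.5 kg in all), each loose on the desk. Origin at the centre of its underside, z up, x and y square to its sides. Pressed on its lid within 30 mm of the middle it does not tip.
- canister_b: Canister like canister_a, the same frame.
- canister_c: Canister like canister_a, the same frame.
- canister_d: Canister like canister_a, the same frame. Fixed things around the work: an open laptop to the left (beyond y = 0.40 m, screen up to 225 mm high), a teal folder near the robot's left (6 mm high), a yellow kit bin to the far right (310 x 410 mm, 150 mm high, beyond y = -0.30 m) and a grey pen cup to the far left (beyond x = 0.75 m, up to 170 mm high).
- lid_a: Push-in lid of canister_a; all four lids are alike: a flat white plate 72 mm square, 9 mm thick, with a plug and seal beneath. Origin at the centre of its flat top, z up, x and y square to its sides. Top of a lid that is fully home: 59 mm above the desk. Three lids are home and feel rigid; one of the four, any of them, is not and stands level but about 4 mm higher, hardly to be seen.
- lid_b: Lid of canister_b, as lid_a. To find the unseated lid (any of the four): pressed near any edge (25 to 30 mm from the middle) with 2 to 6 N, that edge gives and the fingertips sink 1.5 to 3 mm, springy at first, until it meets the rim; the opposite edge rises, and the lid springs back level when let go. This does not seat it.
- lid_c: Lid of canister_c, as lid_a.
- lid_d: Lid of canister_d, as lid_a. To seat the unseated lid (any of the four): pressed in the middle (within about 8 mm) with 12 to 20 N, its plug slides down against the seal's friction (8 N) until the lid rests on the rim all round; it then stays down and no longer rocks.
- mouse: bystander, loose: black computer mouse, 100 x 60 x 34 mm. Origin at the centre of its underside.
- remote: bystander, loose: white remote control, 150 x 46 x 22 mm, long side along its x. Origin at the centre of its underside.
- eraser: bystander, loose: whiteboard eraser, 52 x 112 x 34 mm, long side along its y. Origin at the centre of its underside.
- motor: bystander, loose: white kit motor block, about 71 x 46 x 33 mm. Origin at the centre of its underside.
- wheel: bystander, loose: kit wheel with black tyre lying flat, diameter 56 mm, 25 mm high. Origin at the centre of its underside.
- marker: bystander, loose: whiteboard marker lying down, 120 mm along its x, diameter 17 mm. Origin at the centre of its underside.
- pen: bystander, loose: silver and black pen lying down, 140 mm along its x, diameter 12 mm. Origin at the centre of its underside.

How it is judged:
On the way, in this order (a step that is already met when the one before it is completed fails the run):
1. the unseated lid has been rocked by the fingers pressing near its edge (((angle between the z axis of lid_a and the z axis of canister_a, either way round above 0.03 rad and contact force between the fingers and lid_a above 0.3 N) or (angle between the z axis of lid_b and the z axis of canister_b, either way round above 0.03 rad and contact force between the fingers and lid_b above 0.3 N) or (angle between the z axis of lid_c and the z axis of canister_c, either way round above 0.03 rad and contact force between the fingers and lid_c above 0.3 N) or (angle between the z axis of lid_d and the z axis of canister_d, either way round above 0.03 rad and contact force between the fingers and lid_d above 0.3 N))), for 0.05 s.
2. all four lids are fully home and level on their canisters (z of lid_a in the frame of canister_a below 0.06 m and z of lid_b in the frame of canister_b below 0.06 m and z of lid_c in the frame of canister_c below 0.06 m and z of lid_d in the frame of canister_d below 0.06 m and angle between the z axis of lid_a and the z axis of canister_a, either way round below 0.02 rad and angle between the z axis of lid_b and the z axis of canister_b, either way round below 0.02 rad and angle between the z axis of lid_c and the z axis of canister_c, either way round below 0.02 rad and angle between the z axis of lid_d and the z axis of canister_d, either way round below 0.02 rad), for 0.2 s.
At the end, for the whole second after the job is handed in: All lids are home (top at most 60 mm above the canister's underside; home is 59) and level within 0.02 rad; the fingers still press, with 1 to 40 N, the lid that went down (over 2 mm) and touch nothing else. Canisters stand upright; they and all bystanders are within 30 mm of their starts (all of step 2 and ((contact force between the fingers and lid_a between 1 and 40 N and distance of lid_a from where it was at the start of the episode above 0.002 m and contact force between the fingers and canister_b below 0.2 N and contact force between the fingers and canister_c below 0.2 N and contact force between the fingers and canister_d below 0.2 N) or (contact force between the fingers and lid_b between 1 and 40 N and distance of lid_b from where it was at the start of the episode above 0.002 m and contact force between the fingers and canister_a below 0.2 N and contact force between the fingers and canister_c below 0.2 N and contact force between the fingers and canister_d below 0.2 N) or (contact force between the fingers and lid_c between 1 and 40 N and distance of lid_c from where it was at the start of the episode above 0.002 m and contact force between the fingers and canister_a below 0.2 N and contact force between the fingers and canister_b below 0.2 N and contact force between the fingers and canister_d below 0.2 N) or (contact force between the fingers and lid_d between 1 and 40 N and distance of lid_d from where it was at the start of the episode above 0.002 m and contact force between the fingers and canister_a below 0.2 N and contact force between the fingers and canister_b below 0.2 N and contact force between the fingers and canister_c below 0.2 N)) and contact force between the fingers and mouse below 0.2 N and contact force between the fingers and remote below 0.2 N and contact force between the fingers and eraser below 0.2 N and contact force between the fingers and motor below 0.2 N and contact force between the fingers and wheel below 0.2 N and contact force between the fingers and marker below 0.2 N and contact force between the fingers and pen below 0.2 N and linear speed of each of lid_a, lid_b, lid_c, lid_d below 0.02 m/s and angle between each of canister_a, canister_b, canister_c, canister_d's own z axis and vertical below 0.05 rad and height (world z) of each of canister_a, canister_b, canister_c, canister_d below 0.005 m and distance of each of canister_a, canister_b, canister_c, canister_d, mouse, remote, eraser, motor, wheel, marker, pen from where it was at the start of the episode below 0.03 m); the arm keeps its last pose, push and grip.
It fails at once if a canister is lifted or tipped (height (world z) of any of canister_a, canister_b, canister_c, canister_d above 0.012 m or angle between any of canister_a, canister_b, canister_c, canister_d's own z axis and vertical above 0.2 rad).
It fails at once if a canister is shoved or carried more than 30 mm (distance of any of canister_a, canister_b, canister_c, canister_d from where it was at the start of the episode above 0.03 m).
It fails at once if another thing on the desk is moved more than 30 mm (distance of any of mouse, remote, eraser, motor, wheel, marker, pen from where it was at the start of the episode above 0.03 m).
It also fails if it takes over 54 s, if anything falls off the work surface, if the arm or the gripper's body presses on something with over 40 N, if the wrist force passes 120 N, or if a joint passes its speed limit or range.

## Working session

There is one attempt and no reset: what is moved stays moved. The work goes in short steps, Python scripts to look and compute and a tool call to move; the robot and the scene stay as the last step left them, time stands still between calls to the robot, and variables do not carry over. Pictures are saved under pics/ and viewed, and the job is handed in when it is done.

Besides the shell and the picture viewer there is one more tool, called after ">>>" as name([rows], argument=value, ...), one row to a line, values as JSON. arm_command: Moves the arm, as the interface text tells. Its arguments: {"type":"object","properties":{"deltas":{"type":"array","items":{"type":"object","properties":{"xyz":{"type":"array","items":{"type":"number"}},"turn":{"type":"number"},"jaw":{"type":"number"}}}},"force":{"type":"number"}},"required":["deltas"]}

```bash
mkdir -p pics; ls; python3 - <<'E'
from cell import observe,get_image
import cv2,numpy as np
s=observe();print(s)
for n in("top","scene"):
    r=get_image(n);cv2.imwrite(f"pics/{n}0.png",cv2.cvtColor(r["frame"],cv2.COLOR_RGB2BGR));np.savez(f"pics/{n}0.npz",**r)
    print(n,r["camera_matrix"],r["cam_to_world"])
E
```

```text
pics
{'clock': 0.0, 'joints': array([-1.44660372,  0.43522135,  0.02498446,  1.57410842, -0.01153761,
        1.13401897, -0.07509754]), 'dq': array([ 5.59089721e-04, -5.72956748e-05, -1.36206088e-03,  1.38133525e-03,
        3.11627293e-04,  4.84180099e-04, -5.09995223e-04]), 'joint_efforts': array([-4.54718411e-04, -6.67854881e+01,  9.84954759e-01, -3.14470696e+01,
       -6.04967074e-02,  4.26859839e-02,  1.69590294e-04]), 'position': array([0.14049939, 0.60846467, 0.22594178]), 'ee_rot': array([ 3.55559410e-01,  3.12138135e+00, -2.53348419e-03]), 'force': array([-0.5368792 , -1.03172957,  0.59149082]), 'ft_torque': array([ 0.04257833, -0.02788975,  0.03058595]), 'width': 0.9975443188975827}
top [[484.41260773   0.         314.20666199]
 [  0.         484.41260773 246.23023864]
 [  0.           0.           1.        ]] [[-8.44394039e-04  9.83785902e-01 -1.79344880e-01  4.01654790e-01]
 [-9.99954209e-01  8.78934247e-04  9.52934087e-03 -2.62154296e-03]
 [ 9.53246356e-03  1.79344714e-01  9.83740111e-01  8.85912717e-01]
 [ 0.00000000e+00  0.00000000e+00  0.00000000e+00  1.00000000e+00]]
scene [[521.80576721   0.         322.15108004]
 [  0.         521.80576721 237.53628874]
 [  0.           0.           1.        ]] [[ 0.3957219  -0.78363769  0.47886967  1.08189007]
 [ 0.91833162  0.33286067 -0.2141747  -0.21909412]
 [ 0.00843849  0.52451478  0.85135952  0.98345192]
 [ 0.          0.          0.          1.        ]]
```

View pics/top0.png

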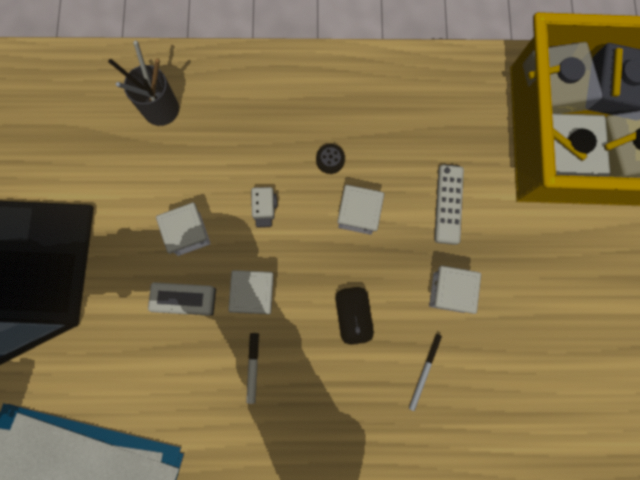

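View pics/scene0.png

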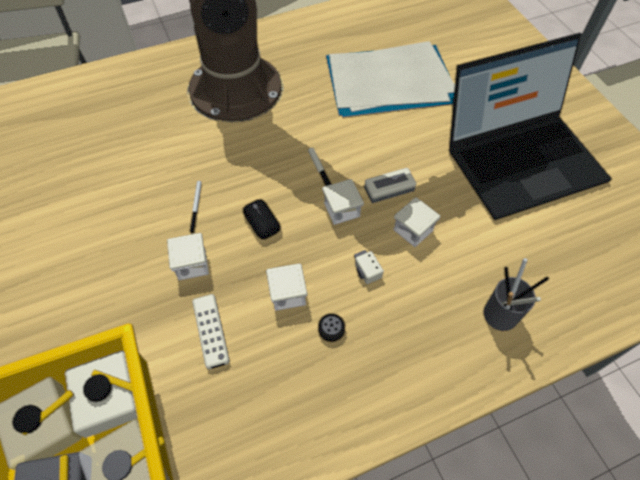

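The top view shows four lids, at about (182,228), (251,292), (361,208) and (457,289). The eraser touches the left of the second, around (182,298), and the mouse, motor and remote are close by. Next I measure the lids.

```bash
cat > h.py <<'E'
import numpy as np,cv2
def ray_plane(r,uv,z):
    K=r["camera_matrix"];T=r["cam_to_world"]
    uv=np.atleast_2d(uv).astype(float)
    d=np.c_[(uv[:,0]-K[0,2])/K[0,0],-(uv[:,1]-K[1,2])/K[1,1],-np.ones(len(uv))]@T[:3,:3].T
    o=T[:3,3];return o+d*((z-o[2])/d[:,2])[:,None]
def depth_pts(r,m):
    v,u=np.nonzero(m&(r["depth"]>0));dd=r["depth"][v,u].astype(float)
    K=r["camera_matrix"];T=r["cam_to_world"]
    p=np.c_[(u-K[0,2])/K[0,0]*dd,-(v-K[1,2])/K[1,1]*dd,-dd]
    return p@T[:3,:3].T+T[:3,3]
E
python3 - <<'E'
from h import *
for n in("top","scene"):
    r=dict(np.load(f"pics/{n}0.npz"))
    P=depth_pts(r,np.ones((480,640),bool)); 
    Z=np.zeros((480,640));Z[r["depth"]>0]=P[:,2]
    m=((Z>0.05)&(Z<0.072)).astype(np.uint8)
    m=cv2.morphologyEx(m,cv2.MORPH_OPEN,np.ones((5,5),np.uint8))
    k,L,st,c=cv2.connectedComponentsWithStats(m)
    print(n)
    for i in range(1,k):
        if st[i,4]<250: continue
        cn=max(cv2.findContours((L==i).astype(np.uint8),0,2)[0],key=cv2.contourArea)
        er=cv2.erode((L==i).astype(np.uint8),np.ones((7,7)))
        q=depth_pts(r,er>0)
        W=ray_plane(r,cn[:,0],0.06)
        rc=cv2.minAreaRect((W[:,:2]*1000).astype(np.float32))
        g=r["frame"][er>0].mean(0) if er.any() else 0
        print(st[i],c[i].round(),'rect',np.round(rc[0],1),np.round(rc[1],1),round(rc[2],1),'zmed',np.median(q[:,2]).round(4) if len(q) else 0,'n',len(q),g, 'xy',q[:,:2].mean(0).round(4) if len(q) else 0)
    print("table z",np.median(P[(abs(P[:,2])<0.02),2]), 'near')
E
```

```text
top
[ 338  187   46   44 1561] [361. 208.] rect [621.6 -92.8] [71.6 71.8] 78.3 zmed 0.059 n 866 [159.35103926 158.18591224 145.65357968] xy [ 0.6195 -0.0943]
[ 157  204   49   49 1641] [181. 228.] rect [584.9 220.8] [72.3 71.5] 20.9 zmed 0.0594 n 893 [142.78051512 141.69092945 130.36842105] xy [0.5826 0.2226]
[ 435  267   46   47 1765] [458. 290.] rect [ 477.5 -256.1] [72.7 72. ] 79.9 zmed 0.0628 n 1034 [158.91972921 157.73694391 145.59381044] xy [ 0.4766 -0.2562]
[ 229  271   44   43 1752] [251. 292.] rect [473.1  97.3] [71.7 71.6] 87.3 zmed 0.0594 n 1031 [123.44131911 122.45101843 112.62463628] xy [0.4704 0.0965]
table z 0.00017295104412312634 near
scene
[208  80  52  14 350] [234.  87.] rect [ 65.4 -16.3] [129.1  45. ] 71.0 zmed 0.0587 n 2 [46.5 40.5 33. ] xy [0.0718 0.0402]
[520  98  44  18 280] [542. 106.] rect [425.4 663.5] [133.2  22.8] 88.3 zmed 0 n 0 0 xy 0
[454 111  65  24 456] [486. 123.] rect [417.9 507.9] [184.   23.9] 87.5 zmed 0.0634 n 3 [109. 119. 122.] xy [0.4206 0.524 ]
[324 180  39  32 885] [343. 196.] rect [480.9  97.5] [72. 75.] 86.8 zmed 0.0584 n 490 [175.6122449  176.18163265 162.87755102] xy [0.4794 0.0979]
[396 199  43  36 949] [417. 216.] rect [592.7 221.2] [72.7 75.1] 20.7 zmed 0.0586 n 512 [206.0625     206.54492188 190.71289062] xy [0.592  0.2221]
[ 168  233   38   36 1090] [186. 251.] rect [ 482.2 -254.7] [71.9 74.3] 79.8 zmed 0.062 n 554 [224.42057762 224.91516245 210.9765343 ] xy [ 0.4838 -0.257 ]
[ 267  264   40   37 1176] [287. 282.] rect [629.  -92.4] [71.4 73.1] 77.8 zmed 0.0582 n 610 [224.6852459  225.19016393 211.48360656] xy [ 0.6264 -0.0924]
table z -0.0006612913102554963 near
```

The lid at about (0.478, -0.256) stands roughly 3.5 mm higher than the others in both views, so it is the candidate and I will probe it first. First I check how far the bin and laptop extend, then plan the route.

```bash
cat >> h.py <<'E'
from scipy.spatial.transform import Rotation as R
def to_tool(s,target):
    Rm=R.from_rotvec(s["ee_rot"]).as_matrix()
    return Rm.T@(np.array(target)-s["position"])*100
E
python3 - <<'E'
from h import *
from cell import observe
s=observe()
r=dict(np.load("pics/top0.npz"))
P=depth_pts(r,np.ones((480,640),bool))
b=P[(P[:,1]<-0.25)&(P[:,2]>0.1)];print("bin",b.min(0),b.max(0))
b=P[(P[:,1]>0.3)&(P[:,2]>0.02)&(P[:,0]<.7)];print("lap",b.min(0),b.max(0))
Rm=R.from_rotvec(s["ee_rot"]).as_matrix();print(Rm.round(3))
for t in ([.14,.609,.34],[.40,.30,.34],[.478,-.0,.30],[.478,-.256,.20]): print(t,to_tool(s,t).round(1))
E
```

```text
bin [ 0.62827074 -0.5927271   0.10000235] [ 0.94774081 -0.37637436  0.15091777]
lap [0.36186001 0.40180182 0.02000039] [0.64137051 0.56473371 0.21819046]
[[-0.974  0.225 -0.   ]
 [ 0.225  0.974 -0.001]
 [-0.    -0.001 -1.   ]]
[0.14, 0.609, 0.34] [  0.1   0.  -11.4]
[0.4, 0.3, 0.34] [-32.2 -24.2 -11.4]
[0.478, -0.0, 0.3] [-46.6 -51.7  -7.3]
[0.478, -0.256, 0.2] [-52.3 -76.6   2.7]
```

>>> arm_command([
  {"xyz":[0,0,-4],"turn":0,"jaw":255},
  {"xyz":[0,-2,-8],"turn":0,"jaw":255},
  {"xyz":[0,-4,-11],"turn":0,"jaw":255},
  {"xyz":[-1,-8,-12],"turn":0,"jaw":255},
  {"xyz":[-2,-12,-12],"turn":0,"jaw":255},
], force=20)

```text
clock: 0.52
position: [0.1327, 0.4882, 0.3487]
ee_rot: [0.354, 3.122, 0.005]
force: [0.1, 0.3, 0.5]
width: 0.683
```

>>> arm_command([
  {"xyz":[-3.6,-2,0],"turn":0,"jaw":255},
  {"xyz":[-7.2,-4,0],"turn":0,"jaw":255},
  {"xyz":[-10.8,-6,0],"turn":0,"jaw":255},
  {"xyz":[-14.4,-8,0],"turn":0,"jaw":255},
  {"xyz":[-18,-10,0],"turn":0,"jaw":255},
])

```text
clock: 0.93
position: [0.2866, 0.3487, 0.3482]
ee_rot: [-0.353, -3.122, -0.005]
force: [0.4, 1.0, -0.3]
width: 0.324
```

>>> arm_command([
  {"xyz":[-2.7,-3,0],"turn":0,"jaw":255},
  {"xyz":[-5.4,-6,0],"turn":0,"jaw":255},
  {"xyz":[-8.1,-9,0],"turn":0,"jaw":255},
  {"xyz":[-10.8,-12,0],"turn":0,"jaw":255},
  {"xyz":[-13.5,-15,0],"turn":0,"jaw":255},
])

```text
clock: 1.35
position: [0.3851, 0.1702, 0.3476]
ee_rot: [-0.353, -3.121, -0.006]
force: [1.0, 0.8, 0.4]
width: 0.012
```

>>> arm_command([
  {"xyz":[-1,-4,0],"turn":0,"jaw":255},
  {"xyz":[-2,-8,0],"turn":0,"jaw":255},
  {"xyz":[-3,-12,0],"turn":0,"jaw":255},
  {"xyz":[-4,-16,0],"turn":0,"jaw":255},
  {"xyz":[-5,-20,0],"turn":0,"jaw":255},
])

```text
clock: 1.77
position: [0.3883, -0.0381, 0.3467]
ee_rot: [-0.353, -3.121, -0.007]
force: [1.5, -0.8, -0.7]
width: 0.004
```

```bash
python3 - <<'E'
from h import *
from cell import observe
s=observe();print(s['clock'],s['position'],s['ee_rot'],s['width'],s['joints'].round(2),to_tool(s,[.479,-.2555,.20]))
E
```

```text
1.7667 [ 0.38834066 -0.03808953  0.34667125] [-0.35312972 -3.12120225 -0.00670008] 0.00391803678638765 [-0.75 -0.12  0.66  1.92  0.07  1.32  1.23] [-13.70796234 -19.22720008  14.57378998]
```

>>> arm_command([
  {"xyz":[-2.3,-3.2,1],"turn":0,"jaw":255},
  {"xyz":[-4.6,-6.4,2],"turn":0,"jaw":255},
  {"xyz":[-6.9,-9.6,4],"turn":0,"jaw":255},
  {"xyz":[-9.2,-12.8,6],"turn":0,"jaw":255},
  {"xyz":[-11.5,-16,8],"turn":0,"jaw":255},
])

```text
clock: 2.18
position: [0.4628, -0.2147, 0.2685]
ee_rot: [0.351, 3.121, 0.007]
force: [0.2, 1.9, 1.0]
width: 0.005
```

```bash
python3 - <<'E'
from h import *
from cell import observe,get_image
r=get_image("wrist");s=observe();cv2.imwrite("pics/w1.png",cv2.cvtColor(r["frame"],cv2.COLOR_RGB2BGR));np.savez("pics/w1.npz",**r)
print(s['position'],to_tool(s,[.479,-.2555,.15]))
E
```

```text
[ 0.46207175 -0.2218618   0.2640814 ] [-2.46989702 -2.85069867 11.40612675]
```

View pics/w1.png

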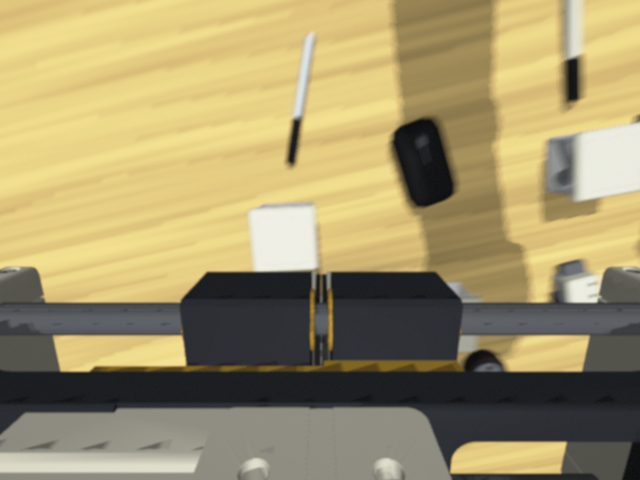

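```bash
python3 - <<'E'
from h import *
r=dict(np.load("pics/w1.npz"))
f=r["frame"];m=(f.min(2)>170).astype(np.uint8);m[:180]=0;m[272:]=0;m[:,:235]=0;m[:,330:]=0
cn=max(cv2.findContours(m,0,2)[0],key=cv2.contourArea)
print(cv2.boundingRect(cn))
print('white pts on z=.063', ray_plane(r,[[252,209.5],[314,205],[251,240],[317,240]],.063).round(4))
q=depth_pts(r,cv2.erode(m,np.ones((7,7)))>0);print(np.median(q[:,2]),q[:,:2].min(0),q[:,:2].max(0),len(q))
W=ray_plane(r,cn[:,0],.063);rc=cv2.minAreaRect((W[:,:2]*1000).astype(np.float32));print(rc)
E
```

```text
(248, 203, 69, 68)
white pts on z=.063 [[ 0.4424 -0.283   0.063 ]
 [ 0.4523 -0.2181  0.063 ]
 [ 0.4742 -0.2931  0.063 ]
 [ 0.4901 -0.2236  0.063 ]]
0.06256607748474835 [ 0.44509734 -0.295734  ] [ 0.51604646 -0.22212696] 3487
((479.41705322265625, -258.97369384765625), (71.7287826538086, 73.57133483886719), 79.19969940185547)
```

```bash
python3 - <<'E'
from h import *
from cell import observe
s=observe();print(s['position'],s['force'],to_tool(s,[.454,-.2515,.08]))
E
```

```text
[ 0.46207175 -0.2218618   0.2640814 ] [ 2.28960216 -2.3682488   0.5563435 ] [ 0.02135723 -3.00630445 18.41893212]
```

>>> arm_command([
  {"xyz":[0,-1.5,2.5],"turn":0,"jaw":255},
  {"xyz":[0,-3,5.5],"turn":0,"jaw":255},
  {"xyz":[0,-3,9],"turn":0,"jaw":255},
  {"xyz":[0,-3,12.5],"turn":0,"jaw":255},
  {"xyz":[0,-3,15.5],"turn":0,"jaw":255},
])

```text
clock: 2.65
position: [0.4533, -0.2514, 0.1068]
ee_rot: [-0.361, -3.114, 0.004]
force: [0.4, 0.2, -0.3]
width: 0.005
```

>>> arm_command([
  {"xyz":[0,0,0.8],"turn":0,"jaw":255},
  {"xyz":[0,0,0.8],"turn":0,"jaw":255},
  {"xyz":[0,0,0.8],"turn":0,"jaw":255},
  {"xyz":[0,0,0.8],"turn":0,"jaw":255},
])

```text
clock: 2.98
position: [0.4543, -0.252, 0.1005]
ee_rot: [-0.361, -3.116, 0.005]
force: [0.8, 0.4, 0.3]
width: 0.006
```

```bash
python3 - <<'E'
from h import *
from cell import observe
s=observe();print(s['position'],s['ee_rot'],s['force'],to_tool(s,[.454,-.2515,.063]))
E
```

```text
[ 0.45431198 -0.2520049   0.10051432] [-0.36097682 -3.11608558  0.00525679] [0.84324843 0.37506866 0.3499774 ] [0.02598087 0.05652305 3.7513861 ]
```

>>> arm_command([
  {"xyz":[0,0,1.5],"turn":0,"jaw":255},
  {"xyz":[0,0,2.8],"turn":0,"jaw":255},
  {"xyz":[0,0,3.2],"turn":0,"jaw":255},
  {"xyz":[0,0,3.2],"turn":0,"jaw":255},
  {"xyz":[0,0,3.2],"turn":0,"jaw":255},
])

```text
clock: 3.4
position: [0.4548, -0.2523, 0.0696]
ee_rot: [-0.361, -3.117, 0.006]
force: [0.6, 0.4, 0.6]
width: 0.004
```

>>> arm_command([
  {"xyz":[0,0,0.3],"turn":0,"jaw":255},
  {"xyz":[0,0,0.3],"turn":0,"jaw":255},
  {"xyz":[0,0,0.3],"turn":0,"jaw":255},
])

```text
clock: 3.65
position: [0.4551, -0.2525, 0.0671]
ee_rot: [-0.361, -3.118, 0.006]
force: [0.3, 0.1, 0.5]
width: 0.006
```

>>> arm_command([
  {"xyz":[0,0,0.2],"turn":0,"jaw":255},
  {"xyz":[0,0,0.2],"turn":0,"jaw":255},
  {"xyz":[0,0,0.2],"turn":0,"jaw":255},
])

```text
clock: 3.9
position: [0.455, -0.2525, 0.0651]
ee_rot: [-0.361, -3.118, 0.006]
force: [-0.4, -0.3, -0.2]
width: 0.005
```

>>> arm_command([
  {"xyz":[0,0,0.15],"turn":0,"jaw":255},
  {"xyz":[0,0,0.15],"turn":0,"jaw":255},
  {"xyz":[0,0,0.15],"turn":0,"jaw":255},
])

```text
clock: 4.15
position: [0.4549, -0.2525, 0.0635]
ee_rot: [-0.361, -3.118, 0.006]
force: [0.1, -0.2, 0.5]
width: 0.003
```

>>> arm_command([
  {"xyz":[0,0,0.15],"turn":0,"jaw":255},
  {"xyz":[0,0,0.15],"turn":0,"jaw":255},
  {"xyz":[0,0,0.15],"turn":0,"jaw":255},
])

```text
clock: 4.4
position: [0.4547, -0.2525, 0.062]
ee_rot: [-0.361, -3.118, 0.006]
force: [-1.9, 0.5, 2.7]
width: 0.009
```

Contact, with springy force building just below 62.5 mm. I continue in small steps.

>>> arm_command([
  {"xyz":[0,0,0.1],"turn":0,"jaw":255},
  {"xyz":[0,0,0.1],"turn":0,"jaw":255},
  {"xyz":[0,0,0.1],"turn":0,"jaw":255},
])

```text
clock: 4.65
position: [0.4546, -0.2525, 0.0611]
ee_rot: [-0.361, -3.118, 0.005]
force: [-2.6, 0.8, 5.6]
width: 0.0
```

```bash
python3 - <<'E'
from cell import observe
s=observe();print(s['position'],s['force'],s['ft_torque'])
E
```

```text
[ 0.45460117 -0.25249081  0.06106058] [-2.61366675  0.79905105  5.59791154] [0.20635918 0.45671769 0.00539816]
```

>>> arm_command([
  {"xyz":[0,0,0.06],"turn":0,"jaw":255},
  {"xyz":[0,0,0.06],"turn":0,"jaw":255},
  {"xyz":[0,0,0.06],"turn":0,"jaw":255},
])

```text
clock: 4.9
position: [0.4546, -0.2525, 0.0608]
ee_rot: [-0.362, -3.118, 0.005]
force: [-2.8, 1.8, 8.6]
width: 0.005
```

```bash
python3 - <<'E'
from h import *
from cell import observe,get_image
r=get_image("scene");s=observe();cv2.imwrite("pics/s2.png",cv2.cvtColor(r["frame"],cv2.COLOR_RGB2BGR));np.savez("pics/s2.npz",**r)
print(s['position'],s['force'])
r0=dict(np.load("pics/scene0.npz"))
for q in (r0,r):
    m=np.zeros((480,640),bool);m[225:275,160:215]=1
    P=depth_pts(q,m);P=P[(P[:,2]>.053)&(P[:,2]<.072)&(P[:,0]>.468)&(P[:,0]<.512)&(abs(P[:,1]+.256)<.03)]
    c,_,_,_=np.linalg.lstsq(np.c_[P[:,:2]-[.48,-.256],np.ones(len(P))],P[:,2],rcond=None);print(c,len(P))
E
```

```text
[ 0.45459991 -0.25250858  0.06078679] [-2.21686206  1.35388684  8.50003187]
[-0.02499408  0.0103011   0.06198983] 562
[ 0.07660722 -0.01171011  0.06189799] 533
```

View pics/s2.png

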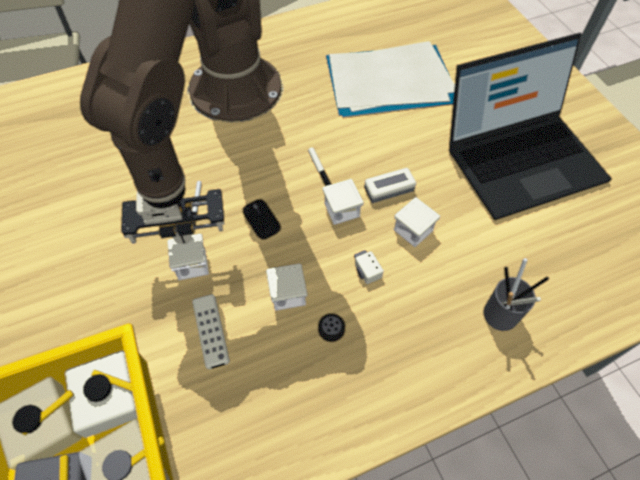

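The scene view shows the fingertips on the near edge of the right-hand lid, around (185,245). The fitted plane tilted by about 0.10 rad against the first picture, so this lid rocks. I lift off and move to its middle.

>>> arm_command([
  {"xyz":[0,0,-0.5],"turn":0,"jaw":255},
  {"xyz":[0,0,-1.5],"turn":0,"jaw":255},
  {"xyz":[0,0,-2],"turn":0,"jaw":255},
  {"xyz":[0,0,-2],"turn":0,"jaw":255},
])

```text
clock: 5.28
position: [0.4555, -0.253, 0.0822]
ee_rot: [-0.362, -3.12, 0.006]
force: [-0.2, -0.2, -0.1]
width: 0.01
```

```bash
python3 - <<'E'
from h import *
from cell import observe,get_image
r=get_image("scene");s=observe()
m=np.zeros((480,640),bool);m[225:275,160:215]=1
P=depth_pts(r,m);P=P[(P[:,2]>.053)&(P[:,2]<.072)&(P[:,0]>.468)&(P[:,0]<.512)&(abs(P[:,1]+.256)<.03)]
c,_,_,_=np.linalg.lstsq(np.c_[P[:,:2]-[.48,-.256],np.ones(len(P))],P[:,2],rcond=None);print(c,len(P))
print(s['position'],s['force'],to_tool(s,[.4795,-.2565,.066]))
E
```

```text
[-0.00991307  0.00480216  0.06176459] 566
[ 0.45532246 -0.25266897  0.08158462] [ 0.11100948  0.33989103 -0.5113333 ] [-2.44261285  0.18533275  1.5557642 ]
```

>>> arm_command([
  {"xyz":[-1.5,0.1,0],"turn":0,"jaw":255},
  {"xyz":[-2.4,0.2,0.3],"turn":0,"jaw":255},
  {"xyz":[-2.4,0.2,1],"turn":0,"jaw":255},
  {"xyz":[-2.4,0.2,1.5],"turn":0,"jaw":255},
  {"xyz":[-2.4,0.2,1.5],"turn":0,"jaw":255},
])

```text
clock: 5.75
position: [0.4777, -0.2557, 0.0649]
ee_rot: [-0.361, -3.117, 0.004]
force: [-0.4, -0.1, 0.0]
width: 0.006
```

>>> arm_command([
  {"xyz":[0,0,0.2],"turn":0,"jaw":255},
  {"xyz":[0,0,0.4],"turn":0,"jaw":255},
  {"xyz":[0,0,0.4],"turn":0,"jaw":255},
])

```text
clock: 6.0
position: [0.4771, -0.2558, 0.0608]
ee_rot: [-0.362, -3.116, 0.004]
force: [-0.4, 1.8, 0.5]
width: 0.002
```

>>> arm_command([
  {"xyz":[0,0,0.1],"turn":0,"jaw":255},
  {"xyz":[0,0,0.1],"turn":0,"jaw":255},
  {"xyz":[0,0,0.1],"turn":0,"jaw":255},
])

```text
clock: 6.25
position: [0.4771, -0.2559, 0.06]
ee_rot: [-0.363, -3.117, 0.004]
force: [-0.8, 1.6, 4.4]
width: 0.002
```

>>> arm_command([
  {"xyz":[0.1,0,0.1],"turn":0,"jaw":255},
  {"xyz":[0,0,0.1],"turn":0,"jaw":255},
  {"xyz":[0,0,0.1],"turn":0,"jaw":255},
])

```text
clock: 6.5
position: [0.4771, -0.2559, 0.0593]
ee_rot: [-0.363, -3.117, 0.003]
force: [-1.6, 1.4, 7.9]
width: 0.003
```

>>> arm_command([
  {"xyz":[0,0,0.15],"turn":0,"jaw":255},
  {"xyz":[0,0,0.15],"turn":0,"jaw":255},
  {"xyz":[0,0,0.15],"turn":0,"jaw":255},
])

```text
clock: 6.75
position: [0.4772, -0.2559, 0.0592]
ee_rot: [-0.364, -3.118, 0.001]
force: [-5.1, 5.0, 24.0]
width: 0.004
```

>>> arm_command([
  {"xyz":[0,0,0.2],"turn":0,"jaw":255},
  {"xyz":[0,0,0.2],"turn":0,"jaw":255},
  {"xyz":[0,0,0.2],"turn":0,"jaw":255},
])

```text
clock: 7.0
position: [0.4772, -0.2559, 0.0591]
ee_rot: [-0.365, -3.12, -0.001]
force: [-7.5, 6.6, 32.8]
width: 0.009
```

It stops hard at 59.1 mm, which is home. I ease the push back to a gentle hold.

>>> arm_command([
  {"xyz":[0,0,0.06],"turn":0,"jaw":255},
  {"xyz":[0,0,0.06],"turn":0,"jaw":255},
  {"xyz":[0,0,0.06],"turn":0,"jaw":255},
  {"xyz":[0,0,0.06],"turn":0,"jaw":255},
])

```text
clock: 7.33
position: [0.4771, -0.256, 0.0593]
ee_rot: [-0.365, -3.12, -0.002]
force: [-3.1, 2.5, 15.3]
width: 0.006
```

```bash
python3 - <<'E'
from h import *
from cell import observe,get_image
for i in range(6):
    r=get_image("scene");s=observe();print(s['clock'],s['position'].round(4),s['force'].round(1))
    m=np.zeros((480,640),bool);m[225:275,160:215]=1
    P=depth_pts(r,m);P=P[(P[:,2]>.053)&(P[:,2]<.072)&(P[:,0]>.49)&(P[:,0]<.512)&(abs(P[:,1]+.256)<.03)]
    c,_,_,_=np.linalg.lstsq(np.c_[P[:,:2]-[.48,-.256],np.ones(len(P))],P[:,2],rcond=None);print(c.round(4),len(P))
cv2.imwrite("pics/s3.png",cv2.cvtColor(r["frame"],cv2.COLOR_RGB2BGR))
r0=dict(np.load("pics/scene0.npz"))
P=depth_pts(r0,m);P=P[(P[:,2]>.053)&(P[:,2]<.072)&(P[:,0]>.49)&(P[:,0]<.512)&(abs(P[:,1]+.256)<.03)];print('start',np.median(P[:,2]))
P=depth_pts(r,m);P=P[(P[:,2]>.053)&(P[:,2]<.072)&(P[:,0]>.49)&(P[:,0]<.512)&(abs(P[:,1]+.256)<.03)];print('now',np.median(P[:,2]))
E
```

```text
7.3833 [ 0.4771 -0.2561  0.0593] [-3.   2.3 15.7]
[-0.1057  0.0174  0.0606] 295
7.4333 [ 0.4771 -0.256   0.0593] [-3.3  1.8 15.9]
[-0.0804  0.0161  0.0601] 294
7.4833 [ 0.4771 -0.256   0.0593] [-3.3  2.4 14.8]
[-0.0398  0.0039  0.0592] 285
7.5333 [ 0.4771 -0.256   0.0593] [-2.   2.6 15.8]
[-0.065   0.0171  0.0596] 288
7.5833 [ 0.4771 -0.256   0.0593] [-2.8  2.2 14.7]
[-0.0636 -0.0011  0.0595] 289
7.6333 [ 0.4771 -0.256   0.0593] [-3.1  2.6 15.2]
[-0.0697  0.0067  0.0597] 292
start 0.06158697100520216
now 0.058100597852328684
```

View pics/s3.png

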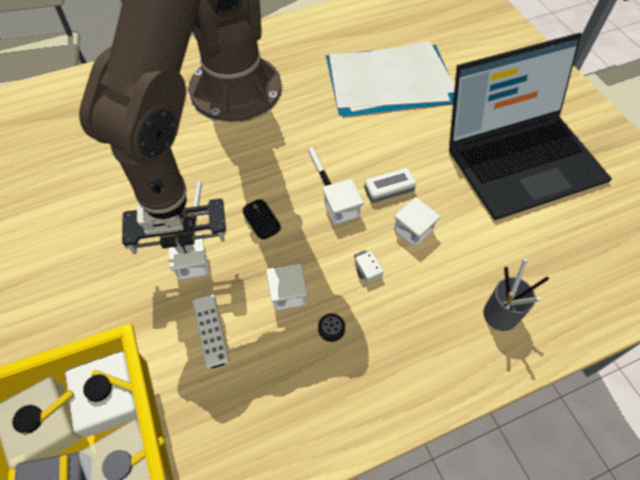

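The view shows the fingertips on the middle of that lid, around (187,250), with everything else in place. The tilt fit on that narrow strip may be biased, so I compare it with the same strip at the start and use the top and wrist views.

```bash
python3 - <<'E'
from h import *
from cell import observe,get_image
m=np.zeros((480,640),bool);m[225:275,160:215]=1
def fit(r,m,x0,x1,y0=-.03,y1=.03,cx=.48,cy=-.256):
    P=depth_pts(r,m);P=P[(P[:,2]>.053)&(P[:,2]<.072)&(P[:,0]>x0)&(P[:,0]<x1)&(P[:,1]>cy+y0)&(P[:,1]<cy+y1)]
    if len(P)<20: return None
    c=np.linalg.lstsq(np.c_[P[:,:2]-[cx,cy],np.ones(len(P))],P[:,2],rcond=None)[0];return c.round(4),len(P)
r0=dict(np.load("pics/scene0.npz"));r1=get_image("scene")
for x1 in(.505,.508,.512):print(x1,'start',fit(r0,m,.49,x1),'now',fit(r1,m,.49,x1))
A=np.ones((480,640),bool)
t0=dict(np.load("pics/top0.npz"));t1=get_image("top")
print('top',fit(t0,A,.44,.512),fit(t1,A,.44,.512),fit(t1,A,.44,.465),fit(t0,A,.44,.465))
w=get_image("wrist");print('wrist',fit(w,A,.44,.465),fit(w,A,.44,.512),fit(dict(np.load("pics/w1.npz")),A,.448,.5))
cv2.imwrite("pics/t4.png",cv2.cvtColor(t1["frame"],cv2.COLOR_RGB2BGR));cv2.imwrite("pics/w4.png",cv2.cvtColor(w["frame"],cv2.COLOR_RGB2BGR))
print(observe()['force'])
E
```

```text
0.505 start (array([-0.0125,  0.0012,  0.062 ]), 190) now (array([-0.0541,  0.0088,  0.0593]), 200)
0.508 start (array([-0.0266, -0.0007,  0.0622]), 229) now (array([-0.0578,  0.0039,  0.0594]), 241)
0.512 start (array([-0.0561,  0.0134,  0.0627]), 286) now (array([-0.0713,  0.0047,  0.0596]), 294)
top (array([ 0.0031, -0.0011,  0.0628]), 1430) (array([-0.0099, -0.0367,  0.0599]), 253) None (array([ 0.0255, -0.0039,  0.0633]), 489)
wrist (array([ 0.1009, -0.0125,  0.0612]), 5238) (array([ 0.1009, -0.016 ,  0.0613]), 6233) (array([ 0.0058, -0.0019,  0.0626]), 2625)
[-2.81158841  2.48922857 14.7399996 ]
```

View pics/w4.png

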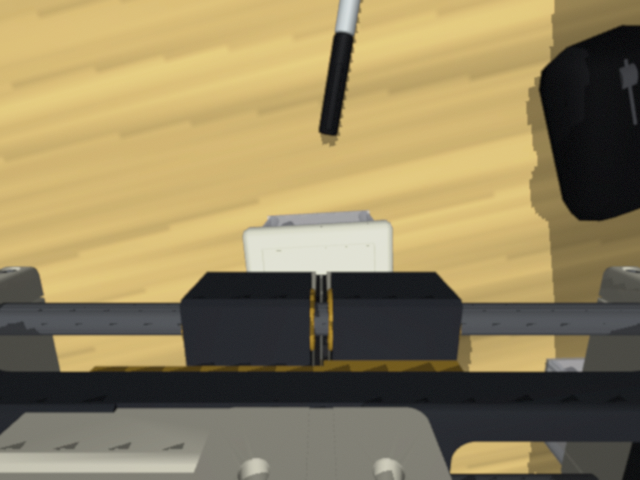

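View pics/t4.png

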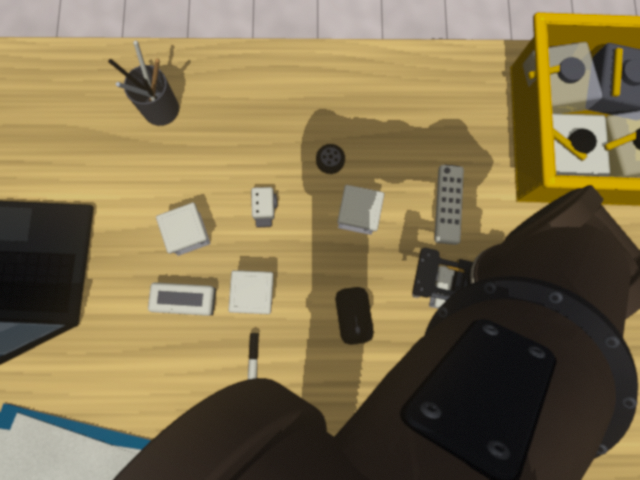

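```bash
python3 - <<'E'
from h import *
from cell import observe,get_image
w=get_image("wrist")
for rows in ((230,268),(235,266),(240,266)):
    m=np.zeros((480,640),bool);m[rows[0]:rows[1],258:380]=1
    P=depth_pts(w,m)
    c=np.linalg.lstsq(np.c_[P[:,:2]-[.48,-.256],np.ones(len(P))],P[:,2],rcond=None)[0]
    print(rows,c.round(4),P[:,:2].min(0).round(3),P[:,:2].max(0).round(3),P[:,2].min(),P[:,2].max())
d=w["depth"]
for v in range(216,272,4): 
    m=np.zeros((480,640),bool);m[v,270:370]=1;P=depth_pts(w,m);print(v,P.mean(0).round(4))
E
```

```text
(230, 268) [ 0.0275 -0.0032  0.0596] [ 0.442 -0.282] [ 0.473 -0.222] 0.05656207495555904 0.06135957356597879
(235, 266) [ 0.0176 -0.0029  0.0594] [ 0.444 -0.282] [ 0.472 -0.223] 0.05678536896797018 0.06135957356597879
(240, 266) [ 0.013  -0.0015  0.0593] [ 0.446 -0.282] [ 0.472 -0.223] 0.05678536896797018 0.06135957356597879
216 [ 0.4499 -0.2502  0.0135]
220 [ 0.4498 -0.2499  0.0265]
224 [ 0.4472 -0.2497  0.0491]
228 [ 0.4475 -0.2491  0.0577]
232 [ 0.4491 -0.2494  0.0587]
236 [ 0.451  -0.2499  0.0589]
240 [ 0.4529 -0.2503  0.0588]
244 [ 0.4547 -0.2508  0.0589]
248 [ 0.4566 -0.2512  0.059 ]
252 [ 0.4585 -0.2517  0.0591]
256 [ 0.4604 -0.2521  0.0592]
260 [ 0.4623 -0.2528  0.0591]
264 [ 0.4644 -0.2531  0.0589]
268 [ 0.4663 -0.2535  0.0591]
```

On the wrist depth the lid reads level, 58.7 to 59.2 mm across the visible strip. The hold is steady at about 15 N, so I hand the job in.

```bash
python3 - <<'E'
from cell import observe,sign_off
s=observe();print(s['clock'],s['position'],s['force']);sign_off()
E
```

```text
7.8333 [ 0.47712015 -0.25606571  0.05928546] [-3.06568432  1.89482518 14.994083  ]
the job is handed in; nothing more can be done
```

The unseated lid was the right-hand one, at about (0.48, -0.256). I pressed it home and handed the job in with the fingertips still holding it down at about 15 N.

- **Finding it:** Depth images from two cameras showed this lid about 3.5 mm higher than the others, so it was the only one I press-tested. Pressed 25 mm off its middle, it sank about 2 mm, tilted by roughly 0.10 rad and came back level when released.
- **Seating it:** Pressed in the middle, it slid down and stopped hard with the fingertips at 59 mm. The force briefly reached 33 N, above the 12 to 20 N given for seating.
- **Last checks:** The wrist camera's depth read 58.7 to 59.2 mm across the strip of lid in front of the fingers. The scene camera measured the part beyond them 3.5 mm lower than at the start. In the last scene picture nothing else had visibly moved, though I did not measure the other objects again.
- **Checks that disagreed:** Some tilt fits on narrow strips that took in the lid's edges gave slopes of about 0.05 to 0.10 rad. I put these down to edge pixels, because fits away from the edge on the wrist view gave 0.013 to 0.018 rad, under the 0.02 limit. I did not press the edge again after seating.

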